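# Open the red grit hopper's slide gate

## Task

Two stone-graining grit hoppers stand on the print-studio table. The one with the red knob has run empty and is to be brushed out: take its red knob, draw its slide gate straight out until it hits its end stop, then let go. Leave the blue-knobbed hopper's gate just as it is.

Things in the scene. Friction and masses are not known exactly. Their poses are not given: they have to be found in the camera images.
- red_knob (a point): Centre of the red knob of the gate to open: upright cylinder, 32 mm diameter, 50 mm tall, on a 12 mm tall neck near the outer end of the flat gate plate (72 mm wide, its top 35 mm below this point). It moves with the gate and does not turn. Axes: z up; the gate draws out level along this point's -x, roughly towards the robot; the hopper is fixed to the table on the +x side.
- red_gate (a joint): How far the red gate is drawn out, in m: 0 shut, 0.100 at its end stop. Starts 0 to 0.030; about 3 N of friction; stays where left. Shut, the round bin (170 mm diameter, red band, rim 116 mm above the knob's centre) begins 90 mm from the knob's axis. Guide rails flank the plate (tops 29 mm below the knob's centre) and end in black stops.
- blue_knob (a point): Centre of the blue knob of the other, otherwise identical hopper (blue band and knob, same sizes and axes). Its gate is to be left alone.
- blue_gate (a joint): How far the blue gate is drawn out, in m: 0 shut, 0.100 at its end stop. Starts shut or up to 30 mm open.

How it is judged:
At the end, for the whole second after the job is handed in: The red gate is at its end stop (drawn out at least 90 of its 100 mm) and at rest; the blue knob is within 10 mm of where it started (value of joint red_gate above 0.09 m and velocity of joint red_gate between -0.01 and 0.01 m/s and distance of blue_knob from where it was at the start of the episode below 0.01 m); the robot touches nothing.
It fails at once if the blue gate is moved by more than 10 mm (distance of blue_knob from where it was at the start of the episode above 0.01 m).
It also fails if it takes over 29 s, if anything falls off the work surface, if the arm or the gripper's body presses on something with over 40 N, if the wrist force passes 120 N, or if a joint passes its speed limit or range.

## Robot

A 6-joint arm with a two-finger parallel gripper is mounted at the origin on the work surface. World frame = base frame: x ahead of the robot, y to its left, z up, the work surface at z = 0. Lengths are in m, angles in rad, forces in N, time in s.
With the tool pointing down it reaches from about 0.325 to 0.9 m from the base axis. Payload 6.1 kg.
Tool frame: the origin (TCP) lies at the very end of the fingers, on their centre line; the grasp point (between the pads) lies 19 mm behind it; z points along the fingers, y is the line along which they close (so a half turn about z gives the same grasp; the last joint's range is limited). The gripper opens to 87 mm and grips with 3 to 60 N. Pads are 19 mm wide; open, the fingers measure 117 mm over their backs; the gripper's body (75 mm by 190 mm) begins 51 mm behind the grasp point.
Start: joints at [-1.352, 0.22, 1.526, -0, 1.395, -0.126], TCP at [0.211, -0.588, 0.223] pointing down, gripper open.
Joint ranges: [-2.98, 2.98], [-0.91, 2.08], [0.09, 2.57], [-1.24, 4.39], [0.2, 2.65], [-2.68, 2.68]. Speed limits (rad/s): [2.57, 2.57, 3.01, 3.14, 3.14, 3.14].

## Interface

Orientations are given as a unit quaternion [w, x, y, z].
In Python, from plant import r gives the robot as it stands.
- The arm moves only by the tool jog_arm, never from a script. Its argument "steps" is one flat list of numbers, 5 for each row, row after row: the shift along the tool's x, y, z in cm, then the turn about the tool's z in rad, then the finger opening in cm, from 0 to 8.7. In form: [dx, dy, dz, yaw, fingers, dx, dy, dz, yaw, fingers, ...]. A call has 1 to 12 rows; each row is the pose to reach, as a shift and turn from the pose commanded when the call began, along the tool's axes at that moment; what a row does not reach only later rows make up. A row lasts 1/12 s, in which the tool goes at most 41.7 mm and 7.16 degrees, less where a joint would pass 70% of its speed; a pose out of reach is approached as far as the arm can. A call with a gripper value outside its range is refused whole. The fingers move at their own pace and stop on an object; the grip force is fixed at half the most. Time passes only in rows, so rows that repeat a pose let the fingers close. It gives the time, the measured TCP pose, the force, the opening and the grip force at its end, in the units of the state.
- r.state(): the state, without advancing time (a new reading comes with each control period).
- r.grab_frame(name): name is "scene" or "top" or "wrist"; returns (picture, depth): 420x560x3 uint8, blue, green, red; 420x560 float32, m along the optical axis (not along the pixel's ray), 0 where there is no reading.
- r.camera_model(name): a dict with "camera_matrix" (3x3 intrinsics, pixels), "dist_coeffs" ([k1, k2, p1, p2, k3] as OpenCV has them; the pictures are not rectified), "rvec" (rotation vector, rad) and "tvec" (3), from world to camera coordinates, as OpenCV has them. Camera axes: x right, y down, z forward; pixel columns grow to the right and rows downward; lengths in m; the calibration is good to about 2 mm. A picture is of the moment at which its call begins: read the wrist's pose just before it. camera_model takes no time and is no camera call; for the wrist camera it gives the pose at the moment of the call.
- r.hand_in(): hands the job in; it is judged then, once.
The state is a dict: "time_s": time; "joint_positions": joint angles; "dq": joint speeds; "joint_torque": joint torques, N m; "position": TCP position; "ee_rot": TCP orientation; "wrist_force": force on the tool from outside, world axes, zero at the start; "ft_torque": the same for the moment, N m; "finger_gap": finger opening in m; "grip_force": force on a finger pad.
Only numpy, scipy, OpenCV 4.12 (cv2) and the standard library are available. Lean on these libraries where they do the work, as an engineer would, in place of code of your own. Each camera call takes 0.05 s, during which the arm holds its last target. There are 200 camera calls.

## Working session

There is one attempt and no reset: what is moved stays moved. The work goes in short steps, Python scripts to look and compute and a tool call to move; the robot and the scene stay as the last step left them, time stands still between calls to the robot, and variables do not carry over. Pictures are saved under pics/ and viewed, at most 10 in all, crops included, and the job is handed in when it is done.

Besides the shell and the picture viewer there is one more tool, called after "Emit:" in YAML: its name, and indented under it one key for each argument. jog_arm: Moves the arm, as the interface text tells. Its arguments: {"type":"object","properties":{"steps":{"type":"array","items":{"type":"number"}}},"required":["steps"]}

```bash
mkdir -p pics; python3 - <<'E'
from plant import r
import cv2,numpy as np
s=r.state();print(s['time_s'],s['position'],s['ee_rot'],s['finger_gap'])
for n in("scene","top"):
    p,d=r.grab_frame(n);cv2.imwrite(f'pics/{n}0.png',p);np.save(f'{n}0.npy',d)
    m=r.camera_model(n);K=np.array(m['camera_matrix']);R,_=cv2.Rodrigues(np.array(m['rvec'],float));t=np.array(m['tvec'],float).ravel()
    v,u=np.mgrid[0:420,0:560]
    xy=cv2.undistortPoints(np.stack([u,v],-1).reshape(-1,1,2).astype(float),K,np.array(m['dist_coeffs'],float)).reshape(420,560,2)
    P=(np.dstack([xy,np.ones((420,560))])*d[...,None]-t)@R
    np.save(f'{n}P.npy',P)
    h=cv2.cvtColor(p,cv2.COLOR_BGR2HSV);H=h[...,0].astype(int)
    sat=(h[...,1]>130)&(h[...,2]>50)&(d>0)
    for c,k in(("red",sat&((H<8)|(H>172))),("blue",sat&(H>100)&(H<130))):
        nn,L,st,ce=cv2.connectedComponentsWithStats(k.astype(np.uint8))
        for i in range(1,nn):
            if st[i,4]>40:
                q=P[L==i];print(n,c,st[i],np.median(q,0).round(3),np.percentile(q,2,axis=0).round(3),np.percentile(q,98,axis=0).round(3))
E
```

```text
0.0 [ 0.21109166 -0.58760635  0.22141469] [-9.86901422e-04  9.85178112e-01  1.71531662e-01 -5.56812882e-05] 0.08706357732307292
scene red [ 353    0   75   42 1121] [ 0.082 -0.026  0.012] [ 0.041 -0.095  0.007] [0.104 0.082 0.016]
scene red [379 174  20  23 319] [0.57  0.146 0.172] [0.55  0.132 0.132] [0.577 0.159 0.176]
scene red [318 266  71  66 321] [0.835 0.147 0.245] [0.789 0.095 0.189] [0.843 0.223 0.252]
scene blue [192  91  14  14 154] [ 0.555 -0.261  0.173] [ 0.542 -0.275  0.167] [ 0.567 -0.249  0.176]
scene blue [535 308   8  19  64] [0.643 0.522 0.023] [0.624 0.519 0.014] [0.655 0.53  0.029]
top red [126 130  77  68 359] [0.689 0.118 0.246] [0.668 0.088 0.23 ] [0.766 0.198 0.252]
top red [166 256  20  17 252] [0.561 0.144 0.173] [0.548 0.13  0.167] [0.573 0.158 0.177]
```

View pics/scene0.png

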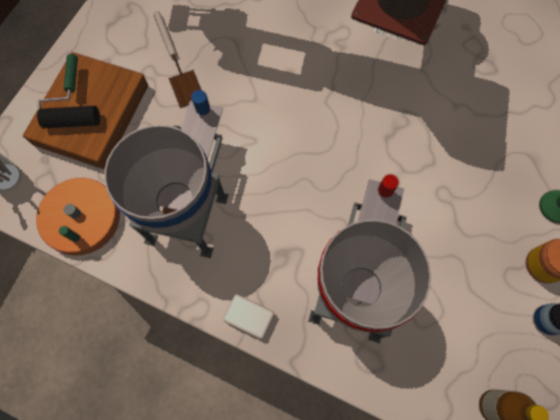

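View pics/top0.png

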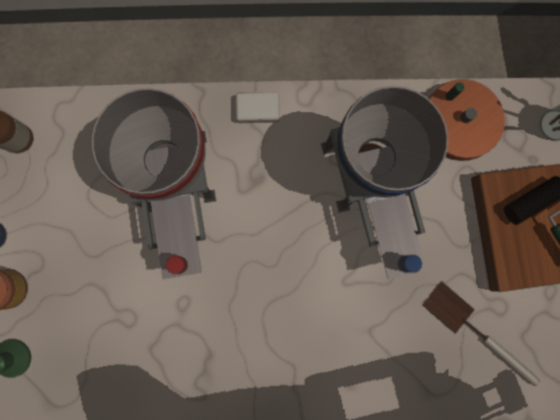

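The scene view shows the red knob at about (389,185) and the blue one at (201,102). The top view has red at (176,265) and blue at (410,264), each on a plate running up to its bin. The measured knob top is z≈0.173, so the centre is about 0.148. Next I'll get the draw direction.

```bash
python3 - <<'E'
import numpy as np,cv2
from scipy.spatial.transform import Rotation as Ro
from scipy.optimize import least_squares
from plant import r
s=r.state();q=s['ee_rot'];T=Ro.from_quat(q,scalar_first=True).as_matrix()
kn=[]
for n in("scene","top"):
    P=np.load(n+'P.npy').reshape(-1,3);x,y,z=P.T
    k=(np.hypot(x-.565,y-.145)<.03)&(z>.165)&(z<.182);kp=P[k]
    c,rad=cv2.minEnclosingCircle(kp[:,:2].astype(np.float32));print(n,'knob',c,rad,np.median(kp[:,2]),kp[:,:2].mean(0))
    b=(x>.6)&(x<.9)&(y>0)&(y<.35)&(z>.252)&(z<.28);B=P[b]
    f=least_squares(lambda p:np.hypot(B[:,0]-p[0],B[:,1]-p[1])-p[2],[.74,.17,.083],loss='soft_l1',f_scale=.003)
    print(n,'rim',f.x,len(B),np.median(B[:,2]))
    d=f.x[:2]-c;print('angle deg',np.degrees(np.arctan2(d[1],d[0])),'dist',np.hypot(*d))
    pl=(abs(z-.113)<.004)&(np.hypot(x-.6,y-.15)<.11)&(x<.66)
    rc=cv2.minAreaRect(P[pl][:,:2].astype(np.float32));print('plate',pl.sum(),rc)
print(T.round(4))
E
```

```text
scene knob (0.5618420243263245, 0.14446917176246643) 0.016442734748125076 0.173366729812165 [0.56333683 0.14481075]
scene rim [0.75668688 0.17358761 0.08283896] 1117 0.26349217248391216
angle deg 8.499619086335024 dist 0.1970086327955122
plate 1229 ((0.5852097272872925, 0.1389816254377365), (0.09260556101799011, 0.1094820573925972), 21.903030395507812)
top knob (0.5601606369018555, 0.14540009200572968) 0.0159298088401556 0.17300880578059066 [0.56022179 0.14478426]
top rim [0.75431365 0.17388858 0.08299208] 1150 0.2626791679318117
angle deg 8.34756271910013 dist 0.196231972158013
plate 2331 ((0.6025212407112122, 0.15241822600364685), (0.125965878367424, 0.10564625263214111), 8.08307933807373)
[[ 9.412e-01  3.380e-01 -4.000e-04]
 [ 3.380e-01 -9.412e-01  1.700e-03]
 [ 2.000e-04 -1.700e-03 -1.000e+00]]
```

Emit:
jog_arm:
  steps: [57.7, -57.1, 0, 0.2, 8.7, 57.7, -57.1, 0, 0.2, 8.7, 57.7, -57.1, 0, 0.2, 8.7, 57.7, -57.1, 0, 0.2, 8.7, 57.7, -57.1, 0, 0.2, 8.7, 57.7, -57.1, 0, 0.2, 8.7, 57.7, -57.1, 0, 0.2, 8.7, 57.7, -57.1, 0, 0.2, 8.7, 57.7, -57.1, 0, 0.2, 8.7, 57.7, -57.1, 0, 0.2, 8.7, 57.7, -57.1, 0, 0.2, 8.7, 57.7, -57.1, 0, 0.2, 8.7]

```text
time_s: 1.1
position: [0.4271, -0.135, 0.2224]
ee_rot: [0.0, 0.997, 0.072, 0.0]
wrist_force: [1.0, -0.4, 0.3]
finger_gap: 0.0869
grip_force: 0.0
```

```bash
cat > h.py <<'E'
import numpy as np
from plant import r
from scipy.spatial.transform import Rotation as Ro
def go(g,ang=8.4):
    s=r.state();T=Ro.from_quat(s['ee_rot'],scalar_first=True).as_matrix()
    h=np.degrees(np.arctan2(T[1,0],T[0,0]))
    print(s['time_s'],s['position'].round(4) if hasattr(s['position'],'round') else s['position'],'hd',h,'shift cm',((np.array(g)-s['position'])@T*100).round(2),'yaw',np.radians(h-ang).round(3),'F',np.round(s['wrist_force'],1),s['finger_gap'],s['grip_force'])
E
python3 -c "from h import *;go([.561,.145,.221])"
```

```text
1.1 [ 0.4271 -0.135   0.2224] hd 8.280471749525844 shift cm [ 17.29 -25.78   0.14] yaw -0.002 F [ 1.  -0.4  0.3] 0.08693154137664907 0.0
```

Emit:
jog_arm:
  steps: [17.0, -25.5, 0, 0, 8.7, 17.0, -25.5, 0, 0, 8.7, 17.0, -25.5, 0, 0, 8.7, 17.0, -25.5, 0, 0, 8.7, 17.0, -25.5, 0, 0, 8.7, 17.0, -25.5, 0, 0, 8.7, 17.0, -25.5, 0, 0, 8.7, 17.0, -25.5, 0, 0, 8.7, 17.0, -25.5, 0, 0, 8.7, 17.0, -25.5, 0, 0, 8.7, 17.0, -25.5, 0, 0, 8.7]

```text
time_s: 2.02
position: [0.5576, 0.1387, 0.222]
ee_rot: [0.0, 0.997, 0.072, -0.001]
wrist_force: [0.0, 0.5, 0.3]
finger_gap: 0.0867
grip_force: 0.0
```

```bash
python3 - <<'E'
from h import *
import cv2
go([.561,.145,.131])
p,d=r.grab_frame("wrist");cv2.imwrite('pics/w1.png',p)
E
```

```text
2.0167 [0.5576 0.1387 0.222 ] hd 8.272502782320238 shift cm [ 0.44 -0.58  9.1 ] yaw -0.002 F [0.  0.5 0.3] 0.08672832631096605 0.0
```

View pics/w1.png

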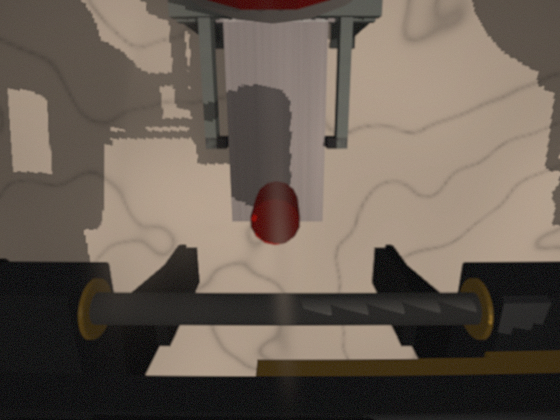

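The wrist view shows the red knob at (275,212), between the finger tips (about 190 and 385), with the plate edges vertical, so the heading is right. Next I centre on the knob and descend.

Emit:
jog_arm:
  steps: [0.4, -0.5, 0, 0, 8.7, 0.4, -0.5, 0, 0, 8.7, 0.4, -0.5, 2, 0, 8.7, 0.4, -0.5, 4, 0, 8.7, 0.4, -0.5, 5.5, 0, 8.7, 0.4, -0.5, 7, 0, 8.7, 0.4, -0.5, 8, 0, 8.7, 0.4, -0.5, 8.8, 0, 8.7, 0.4, -0.5, 8.8, 0, 8.7, 0.4, -0.5, 8.8, 0, 8.7]

```text
time_s: 2.9
position: [0.5616, 0.1451, 0.1347]
ee_rot: [0.0, 0.997, 0.072, -0.0]
wrist_force: [-0.1, 0.7, -0.6]
finger_gap: 0.087
grip_force: 0.0
```

```bash
python3 - <<'E'
from h import *
import cv2
go([.561,.145,.132])
p,d=r.grab_frame("wrist");cv2.imwrite('pics/w2.png',p)
E
```

```text
2.9 [0.5616 0.1451 0.1347] hd 8.27777249922139 shift cm [-0.06  0.    0.27] yaw -0.002 F [-0.1  0.7 -0.6] 0.08700561156057976 0.0
```

View pics/w2.png

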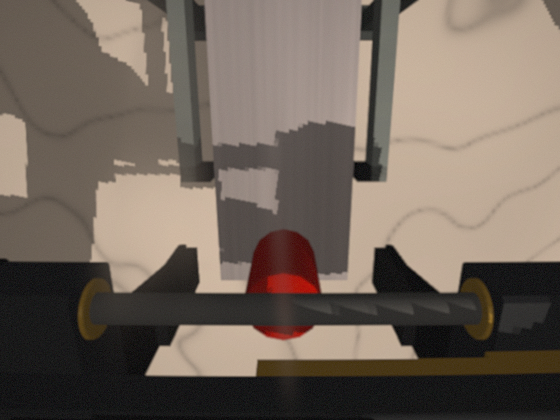

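The knob is centred between the fingers, at (284,285). I'll close now.

Emit:
jog_arm:
  steps: [0, 0, 0.2, 0, 2.5, 0, 0, 0.2, 0, 2.5, 0, 0, 0.2, 0, 2.5, 0, 0, 0.2, 0, 2.5, 0, 0, 0.2, 0, 2.5, 0, 0, 0.2, 0, 2.5, 0, 0, 0.2, 0, 2.5, 0, 0, 0.2, 0, 2.5, 0, 0, 0.2, 0, 2.5, 0, 0, 0.2, 0, 2.5, 0, 0, 0.2, 0, 2.5, 0, 0, 0.2, 0, 2.5]

```text
time_s: 3.95
position: [0.5614, 0.146, 0.1325]
ee_rot: [-0.001, 0.997, 0.072, 0.0]
wrist_force: [0.2, 4.2, -0.1]
finger_gap: 0.0313
grip_force: 30.0
```

Emit:
jog_arm:
  steps: [-0.3, 0, 0, 0, 2.5, -0.8, 0, 0, 0, 2.5, -1.4, 0, 0, 0, 2.5, -2, 0, 0, 0, 2.5, -2.6, 0, 0, 0, 2.5, -3.2, 0, 0, 0, 2.5, -3.8, 0, 0, 0, 2.5, -4.4, 0, 0, 0, 2.5, -5, 0, 0, 0, 2.5, -5.5, 0, 0, 0, 2.5, -6, 0, 0, 0, 2.5, -6, 0, 0, 0, 2.5]

```text
time_s: 4.95
position: [0.5015, 0.1372, 0.1325]
ee_rot: [-0.0, 0.997, 0.072, -0.0]
wrist_force: [-1.5, 5.0, -0.4]
finger_gap: 0.0315
grip_force: 30.0
```

Emit:
jog_arm:
  steps: [-0.3, 0, 0, 0, 2.5, -0.6, 0, 0, 0, 2.5, -0.9, 0, 0, 0, 2.5, -1.2, 0, 0, 0, 2.5, -1.4, 0, 0, 0, 2.5, -1.6, 0, 0, 0, 2.5, -1.8, 0, 0, 0, 2.5, -2, 0, 0, 0, 2.5, -2.1, 0, 0, 0, 2.5, -2.2, 0, 0, 0, 2.5]

```text
time_s: 5.78
position: [0.4838, 0.1345, 0.1326]
ee_rot: [-0.001, 0.997, 0.072, 0.004]
wrist_force: [17.5, 9.3, -16.0]
finger_gap: 0.0314
grip_force: 30.0
```

```bash
python3 - <<'E'
from h import *
import cv2
go([.483,.1335,.1325])
p,d=r.grab_frame("wrist");cv2.imwrite('pics/w3.png',p)
E
```

```text
5.7833 [0.4838 0.1345 0.1326] hd 8.272791930557387 shift cm [-0.1   0.09  0.01] yaw -0.002 F [ 17.5   9.3 -16. ] 0.03144980740376467 30.00060492195189
```

View pics/w3.png

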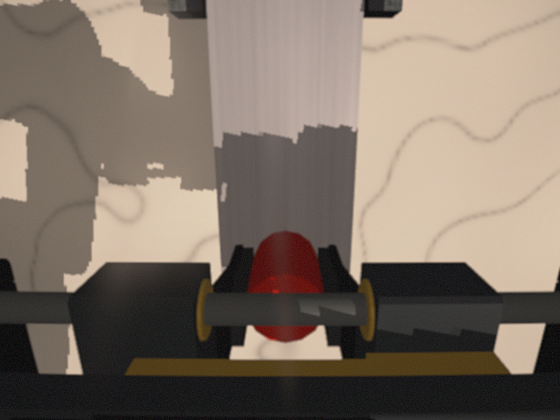

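The knob at (285,285) is still held, the rail stops are now far up at (188,8) and (382,8), and 17 N of resistance after about 79 mm of travel says end stop. I relax slightly and open.

Emit:
jog_arm:
  steps: [0.2, 0, 0, 0, 2.5, 0.2, 0, 0, 0, 8.7, 0.2, 0, 0, 0, 8.7, 0.2, 0, 0, 0, 8.7, 0.2, 0, 0, 0, 8.7, 0.2, 0, 0, 0, 8.7, 0.2, 0, 0, 0, 8.7, 0.2, 0, 0, 0, 8.7, 0.2, 0, 0, 0, 8.7, 0.2, 0, 0, 0, 8.7, 0.2, 0, 0, 0, 8.7]

```text
time_s: 6.75
position: [0.4823, 0.1337, 0.1326]
ee_rot: [0.0, 0.997, 0.072, -0.0]
wrist_force: [-0.0, 0.3, 0.3]
finger_gap: 0.0849
grip_force: 0.0
```

Emit:
jog_arm:
  steps: [0, 0, -1, 0, 8.7, 0, 0, -3, 0, 8.7, 0, 0, -5, 0, 8.7, 0, 0, -7, 0, 8.7, 0, 0, -9, 0, 8.7, 0, 0, -11, 0, 8.7, 0, 0, -12, 0, 8.7, 0, 0, -12, 0, 8.7, 0, 0, -12, 0, 8.7, 0, 0, -12, 0, 8.7]

```text
time_s: 7.58
position: [0.4817, 0.1337, 0.2513]
ee_rot: [0.0, 0.997, 0.072, -0.001]
wrist_force: [-0.3, 0.2, -0.6]
finger_gap: 0.0871
grip_force: 0.0
```

```bash
python3 - <<'E'
from h import *
import cv2
go([0,0,0])
for n in("wrist","scene"):
    p,d=r.grab_frame(n);cv2.imwrite(f'pics/{n}4.png',p)
    m=r.camera_model(n);K=np.array(m['camera_matrix']);R,_=cv2.Rodrigues(np.array(m['rvec'],float));t=np.array(m['tvec'],float).ravel()
    v,u=np.mgrid[0:420,0:560]
    xy=cv2.undistortPoints(np.stack([u,v],-1).reshape(-1,1,2).astype(float),K,np.array(m['dist_coeffs'],float)).reshape(420,560,2)
    P=(np.dstack([xy,np.ones((420,560))])*d[...,None]-t)@R
    h=cv2.cvtColor(p,cv2.COLOR_BGR2HSV);H=h[...,0].astype(int)
    for c,k in(("red",(H<8)|(H>172)),("blue",(H>100)&(H<130))):
        q=P[k&(h[...,1]>130)&(h[...,2]>40)&(d>0)&(abs(P[...,2]-.172)<.008)]
        if len(q)>20: print(n,c,cv2.minEnclosingCircle(q[:,:2].astype(np.float32)),np.median(q,0))
E
```

```text
7.5833 [0.4817 0.1337 0.2513] hd 8.295240783498958 shift cm [-49.54   6.28  25.22] yaw -0.002 F [-0.3  0.2 -0.6] 0.08708854983293512 0.0
wrist red ((0.48488306999206543, 0.13427577912807465), 0.015580291859805584) [0.48429473 0.13106431 0.17351804]
scene red ((0.4859737753868103, 0.13419856131076813), 0.015578103251755238) [0.48830252 0.13427021 0.17325768]
scene blue ((0.5537926554679871, -0.262487530708313), 0.015013385564088821) [ 0.55570675 -0.26042677  0.17338937]
```

```bash
python3 -c "
from plant import r
print(r.hand_in())"
```

```text
the job is handed in; nothing more can be done
None
```

The red gate is drawn out to its end stop (about 98 mm by camera measurement, 100 mm nominal) and released; the blue gate hasn't moved, the arm is clear, and the job was handed in about 8 s in, with no verdict returned.

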